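# Lock the ticket card and hold a spring clip open over its edge

## Task

Push the card carriage of the ticket stand fully home by its push tab, against the end stop, then turn the latch all the way so that its bar lies across the front of the carriage and locks it. Then take the spring clip off its rest by squeezing its handles together until they stop, and hold it wide open astride the middle of the card's top edge, one jaw on each side, the edge about 15 mm deep in the mouth and the clip not touching the card or the stand, ready for a ticket to be slipped in; bring it there gently, without bumping the stand. Finish like that, still squeezing and holding the clip; leave the other things on the table where they are.

Things in the scene. Friction and masses are not known exactly. Their poses are not given: they have to be found in the camera images.
- card_stand: Fixed aluminium base plate of the ticket stand, 170 x 250 x 12 mm (x, y, z). Origin: centre of its underside, on the table. Its x axis is the direction in which the carriage is pushed home, z up. On it: the carriage between two guide strips, a dark end stop at its +x end, and the latch at its -y side.
- carriage (a joint): Slide of the carriage along the stand's +x: 0 = fully drawn out, 0.05 m = fully home against the stop. Needs about 2 N and stays where it is left. The carriage is a steel block 50 x 90 mm (x, y), its top 34 mm above the table, with the push tab on its front and the upright card at its back.
- tab_top (a point): Middle of the top edge of the push tab, 67 mm above the table: an upright steel plate 8 mm thick (stand x), 40 mm wide (stand y), standing 33 mm above the carriage block, flush with the block's front (-x) face, 39 mm in front of the card. The face to push is 4 mm towards -x of this point. Axes as the stand's; moves with the carriage.
- card_edge (a point): Middle of the top edge of the upright white card, 96 mm above the table. The card is rigid, 3 mm thick (x), 80 mm wide (y), and rises 62 mm above the carriage block. Axes as the stand's; moves with the carriage.
- latch (a joint): Quarter-turn latch, vertical axis: 0 = open, 1.4 rad = locked; grows clockwise seen from above. At 0 its bar points 170 degrees from the stand's +x (counted towards +y), nearly along -x; at 1.4 along +y, across the carriage's front. Stays where left; friction 0.03 N m. The bar cannot pass unless the carriage is fully home.
- latch_fin (a point): Middle of the top edge of the latch's grip fin, on its axis, 60 mm above the table: an upright dark steel fin 9 mm thick, 36 mm long in line with the bar, rising 28 mm above the bar. Bar: 12 mm wide, 14 mm high, top 32 mm above the table, reaching 79 mm from the axis. Axes turn with the latch and equal the stand's at joint 0 (x is not along the bar).
- clip_rest: Fixed aluminium block 60 x 70 x 10 mm with an upright steel strip (3 mm thick in x, 60 mm wide in y, its top 40 mm above the table) on which the clip is clamped at the start. Origin: centre of the underside; z up.
- clip: Loose steel spring clip, 90 g, 90 mm tall, jaws down, astride the rest's strip. This half has its jaw at -x. Origin: between the closed jaw tips; z up through the pivot, y along the hinge. Jaws 40 mm wide, 40 tall, 3 thick. Handles: plates 26 mm wide up to 50 mm above the pivot; closed 43 mm over all at the top, 18 at the pivot; squeezed evenly each half turns 0.25 rad: parallel, 18 mm over all.
- clip_jaw (a joint): Opening angle of the clip: about 0 = closed, 0.5 rad = handles squeezed to their stop, jaws gaping 24 mm at the tips. Spring 0.5 N m/rad with preload 0.15 N m: about 4 N on the handles to begin, 10 N at the stop (taken 40 mm above the pivot); a grip of 20 to 30 N holds it firmly at the stop.
- clip_pivot (a point): Middle of the clip's hinge axis, 42 mm above the jaw tips, 52 mm above the table at the start. The pivot's parts reach 7 mm below it.
- jaw_tip_a (a point): Middle of the lower inner edge of the jaw on the clip's -x side.
- jaw_tip_b (a point): Middle of the lower inner edge of the other jaw.
- tin: Bystander: small hinged tin, 65 x 94 x 27 mm, origin at the centre of its underside.
- marker: Bystander: black marker pen, 135 x 12 x 13 mm, lying.
- weight: Bystander: brass weight with a knob, 40 mm across, 30 mm tall.
- timer: Bystander: round wind-up timer, 62 mm across, 50 mm tall.
- red_carton: Bystander: small red carton, 50 x 110 x 28 mm.
- calc: Bystander: pocket calculator, 118 x 68 x 18 mm.
- jar_black_lid: Bystander: small glass jar with a black lid, 50 mm across, 56 mm tall.
Mind the look-alikes: they are no part of the job. What is shaped like the clip but yellow is not meant.

How it is judged:
By the outcome, as a careful person would: the job done as asked, in the order asked, and still so for the second after the job is handed in, while the arm keeps its last pose, push and grip.
It also fails if it takes over 72 s, if anything falls off the work surface, if the arm or the gripper's body presses on something with over 40 N, if the wrist force passes 120 N, or if a joint passes its speed limit or range.

## Robot

A 6-joint arm with a two-finger parallel gripper is mounted at the origin on a cart in front of the work surface, level with it; the furniture and walls round the work are solid. World frame = base frame: x ahead of the robot, y to its left, z up, the work surface at z = 0. Lengths are in m, angles in rad, forces in N, time in s.
With the tool pointing down it reaches from about 0.375 to 0.9 m from the base axis. Payload 3.1 kg.
Tool frame: the origin (TCP) lies between the finger pads; the fingertips stand manip.finger_overhang ahead of it and the grasp point (between the pads) lies 5 mm behind it (manip.finger_overhang is the distance from the TCP to the fingertips, in m); z points along the fingers, y is the line along which they close (so a half turn about z gives the same grasp; the last joint's range is limited). The gripper opens to 85 mm and grips with 20 to 120 N. Pads are 22 mm wide; open, the fingers measure 114 mm over their backs; the gripper's body (76 mm by 85 mm) begins 54 mm behind the grasp point. The pads swing forward as they close: fully open they stand 13 mm farther back than shut.
Start: joints at [-1.351, 0.527, 1.433, -0, 1.181, -0.178], TCP at [0.242, -0.576, 0.245] pointing down, gripper open.
Joint ranges: [-3.08, 3.08], [-0.75, 2.2], [0.22, 2.44], [-1.43, 4.57], [0, 2.65], [-2.85, 2.85]. Speed limits (rad/s): [2.79, 2.79, 3.14, 3.14, 3.14, 3.14].

## Interface

Orientations are given as a unit quaternion [x, y, z, w].
In Python, from station import manip gives the robot as it stands.
- The arm moves only by the tool drive_tool, never from a script. Its argument "plan" is a list of rows, each a list of 7 numbers: the shift along the tool's x, y, z in m, then the turn, a rotation vector about the tool's x, y, z in degrees, then the opening, from -1 (shut) to 1 (fully open). In form: [[x, y, z, wx, wy, wz, gripper], ...]. A call has 1 to 10 rows; each row shifts and turns the commanded pose from where the row before left it, along the tool's axes as they then stand; what a row does not reach is not made up. A row lasts 1/10 s, in which the tool goes at most 50 mm and 8.59 degrees, less where a joint would pass 70% of its speed; a pose out of reach is approached as far as the arm can. A call is refused whole if a number of a shift passes 0.05 or a number of a turn 8.59, either way. A call with a gripper value outside its range is refused whole. The fingers move at their own pace and stop on an object; "newtons" is the grip in N (left out, the last holds). Time passes only in rows, so rows that do not move let the fingers close. It gives the time, the measured TCP pose, the force, the opening and the grip force at its end, in the units of the state.
- manip.sense(): the state, without advancing time (a new reading comes with each control period).
- manip.snapshot(name): name is "side" or "top" or "wrist"; returns a dict with "image" (400x640x3 uint8, red, green, blue), "z_map" (400x640 float32, m along the optical axis (not along the pixel's ray), 0 where there is no reading), "fov_y" (degrees; the focal length in pixels is half the picture's height over the tangent of half this angle, whatever the lens; pixels are square), "cx", "cy" (the principal point, pixels), "extrinsics" (4x4, takes a point from camera to world coordinates); the wrist camera has in their place "mount" (4x4, takes a point from camera to tool coordinates, whose origin is the TCP and whose axes are the flange's). Camera axes: x right, y up, looking along -z (the intrinsics and any distortion apply to the point x, -y, -z); pixel columns grow to the right and rows downward; lengths in m; the calibration is good to about 2 mm. A picture is of the moment at which its call begins: read the wrist's pose just before it.
- manip.sign_off(): hands the job in; it is judged then, once.
The state is a dict: "t": time; "q": joint angles; "qd": joint speeds; "tau": joint torques, N m; "tcp_pos": TCP position; "tool_rot": TCP orientation; "force": force on the tool from outside, world axes, zero at the start; "ft_torque": the same for the moment, N m; "finger_gap": opening from 0.0 (shut) to 1.0 (fully open); "gripper_force": force on a finger pad.
Only numpy, scipy, OpenCV 4.12 (cv2) and the standard library are available. Lean on these libraries where they do the work, as an engineer would, in place of code of your own. Each camera call takes 0.05 s, during which the arm holds its last target. There are 200 camera calls.

## Working session

There is one attempt and no reset: what is moved stays moved. The work goes in short steps, Python scripts to look and compute and a tool call to move; the robot and the scene stay as the last step left them, time stands still between calls to the robot, and variables do not carry over. Pictures are saved under pics/ and viewed, at most 10 in all, crops included, and the job is handed in when it is done.

Besides the shell and the picture viewer there is one more tool, called after "Emit:" in YAML: its name, and indented under it one key for each argument. drive_tool: Moves the arm, as the interface text tells. Its arguments: {"type":"object","properties":{"plan":{"type":"array"},"newtons":{"type":"number"}},"required":["plan"]}

```bash
ls; mkdir -p pics
cat > h.py <<'E'
import numpy as np, cv2
from station import manip
from scipy.spatial.transform import Rotation as R
def snap(n):
    s=manip.sense(); d=manip.snapshot(n)
    if 'mount' in d:
        T=np.eye(4); T[:3,:3]=R.from_quat(s['tool_rot']).as_matrix(); T[:3,3]=s['tcp_pos']; d['E']=T@d['mount']
    else: d['E']=d['extrinsics']
    return d
def cloud(d):
    h,w=d['z_map'].shape; f=h/2/np.tan(np.radians(d['fov_y'])/2)
    v,u=np.mgrid[:h,:w]; z=d['z_map']
    P=np.stack([(u-d['cx'])/f*z,-(v-d['cy'])/f*z,-z],-1)
    return P@d['E'][:3,:3].T+d['E'][:3,3]
def save(d,n,crop=None,k=1):
    im=d['image'][:,:,::-1]
    if crop: a,b,c,e=crop; im=im[b:e,a:c]
    cv2.imwrite('pics/'+n+'.png',cv2.resize(im,None,fx=k,fy=k,interpolation=cv2.INTER_CUBIC))
E
python3 - <<'E'
from h import *
print(manip.finger_overhang, {k:np.round(v,3) for k,v in manip.sense().items()})
for n in ['top','side']:
    d=snap(n); save(d,n,k=1.25); print({k:v for k,v in d.items() if k not in('image','z_map')})
    np.savez(n,c=cloud(d),im=d['image'])
E
```

```text
pics
0.014 {'t': np.float64(0.0), 'q': array([-1.351,  0.528,  1.434, -0.   ,  1.181, -0.178]), 'qd': array([ 0.001, -0.   , -0.001,  0.001,  0.002,  0.   ]), 'tau': array([ 1.0000e-03, -4.4235e+01, -1.7802e+01, -0.0000e+00,  8.0000e-03,
       -0.0000e+00]), 'tcp_pos': array([ 0.242, -0.575,  0.244]), 'tool_rot': array([ 0.98 ,  0.198, -0.   , -0.001]), 'force': array([ 0.48 , -0.334, -1.686]), 'ft_torque': array([0.003, 0.041, 0.028]), 'gripper_force': np.float64(0.0), 'finger_gap': np.float64(1.004)}
{'fov_y': 57.421484810636784, 'cx': 322.51892196653716, 'cy': 195.48840412978637, 'extrinsics': array([[-0.01361544,  0.99778507, -0.06511201,  0.49532109],
       [-0.99981069, -0.01268003,  0.01475796,  0.0116127 ],
       [ 0.01389965,  0.06530062,  0.99776883,  1.21522859],
       [ 0.        ,  0.        ,  0.        ,  1.        ]]), 'E': array([[-0.01361544,  0.99778507, -0.06511201,  0.49532109],
       [-0.99981069, -0.01268003,  0.01475796,  0.0116127 ],
       [ 0.01389965,  0.06530062,  0.99776883,  1.21522859],
       [ 0.        ,  0.        ,  0.        ,  1.        ]])}
{'fov_y': 47.97374085248576, 'cx': 323.9446127013212, 'cy': 197.20662630605415, 'extrinsics': array([[-0.91821364,  0.26149805, -0.29749365,  0.13657358],
       [-0.39582825, -0.57875228,  0.71299775,  1.03822984],
       [ 0.01427239,  0.77244065,  0.63492656,  1.02844681],
       [ 0.        ,  0.        ,  0.        ,  1.        ]]), 'E': array([[-0.91821364,  0.26149805, -0.29749365,  0.13657358],
       [-0.39582825, -0.57875228,  0.71299775,  1.03822984],
       [ 0.01427239,  0.77244065,  0.63492656,  1.02844681],
       [ 0.        ,  0.        ,  0.        ,  1.        ]])}
```

View pics/top.png

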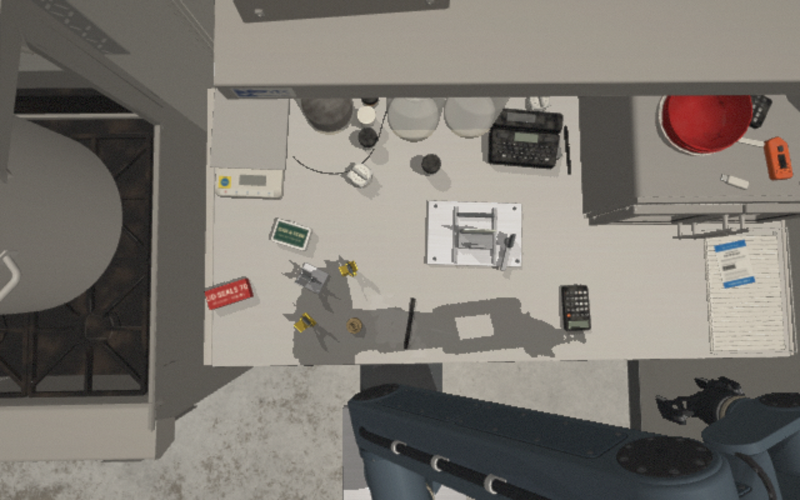

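View pics/side.png

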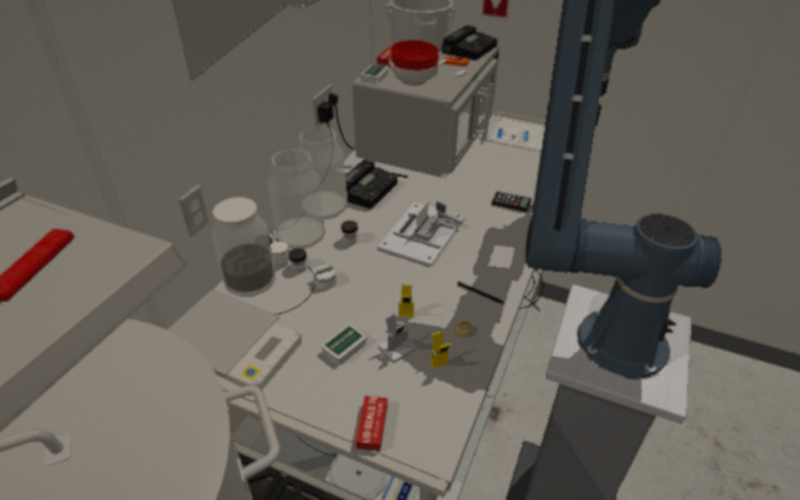

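Run:
```python
import numpy as np, cv2
A=np.load('top.npz'); B=np.load('side.npz')
a=A['im'][155:220,330:425,::-1]; b=A['im'][195:275,215:310,::-1]
s1=B['im'][155:215,300:375,::-1]; s2=B['im'][220:300,295:380,::-1]
g=lambda i,w,h:cv2.resize(i,(w,h),interpolation=cv2.INTER_CUBIC)
im=np.vstack([np.hstack([g(a,400,274),g(b,326,274)]),np.hstack([g(s1,400,320),g(s2,326,307) if 0 else g(s2,326,320)])])
cv2.imwrite('pics/c.png',im)
c=A['c']
# height-classified points in stand region
P=c[155:220,330:425].reshape(-1,3); P=P[P[:,2]>0.004]
print(P.min(0),P.max(0))
for lo,hi in [(.006,.02),(.02,.04),(.04,.08),(.08,.12)]:
    q=P[(P[:,2]>lo)&(P[:,2]<hi)]
    if len(q)>3: print(lo,len(q),q.mean(0).round(3),cv2.minAreaRect((q[:,:2]*1000).astype(np.float32)))
P=c[195:250,215:270].reshape(-1,3)
for lo,hi in [(.005,.02),(.02,.07),(.07,.12)]:
    q=P[(P[:,2]>lo)&(P[:,2]<hi)]
    if len(q)>3: print(lo,len(q),q.mean(0).round(3),cv2.minAreaRect((q[:,:2]*1000).astype(np.float32)))
```

```text
[ 0.49282474 -0.34887252  0.00400812] [0.70918892 0.0116127  1.21522859]
0.006 2999 [ 0.603 -0.189  0.013] ((601.5972900390625, -178.17156982421875), (295.1351623535156, 193.2460174560547), 83.04549407958984)
0.02 653 [ 0.588 -0.206  0.03 ] ((587.2241821289062, -208.25396728515625), (153.32437133789062, 164.4486083984375), 87.57172393798828)
0.04 140 [ 0.583 -0.219  0.056] ((579.4147338867188, -220.2202606201172), (138.29681396484375, 43.93046569824219), 84.9969482421875)
0.08 40 [ 0.603 -0.19   0.093] ((603.3663330078125, -193.9351348876953), (77.43421173095703, 3.1495041847229004), 87.5832290649414)
0.005 336 [0.49  0.238 0.009] ((492.6171569824219, 260.5425109863281), (171.89788818359375, 176.16920471191406), 1.6340230703353882)
0.02 156 [0.525 0.252 0.042] ((531.3310546875, 250.89739990234375), (135.37208557128906, 52.51561737060547), 28.702865600585938)
0.07 58 [0.489 0.243 0.089] ((492.7784118652344, 242.24057006835938), (25.907608032226562, 40.82477569580078), 61.61060333251953)
```

View pics/c.png

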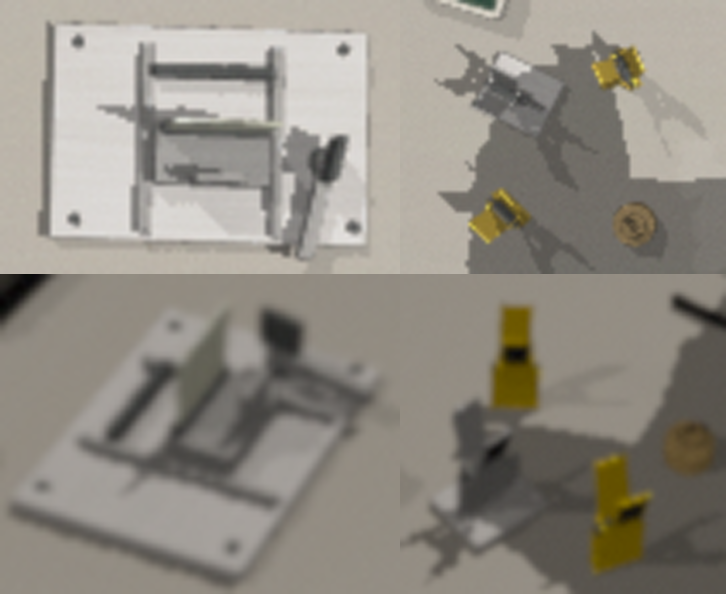

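```bash
cat >> h.py <<'E'
def rows(target,yaw,n,tilt=None):
    """tool pointing down, tool x at world angle yaw; prints per-row tool shift + turn"""
    s=manip.sense(); R0=R.from_quat(s['tool_rot']); p0=np.array(s['tcp_pos'])
    c,q=np.cos(yaw),np.sin(yaw)
    R1=R.from_matrix(np.array([[c,q,0],[q,-c,0],[0,0,-1.]]))
    w=(R0.inv()*R1).as_rotvec(); dR=R.from_rotvec(w/n); 
    print('total tool shift',R0.inv().apply(np.array(target)-p0).round(4),'turn deg',np.degrees(w).round(2))
    Rk=R0
    for k in range(n):
        d=Rk.inv().apply((np.array(target)-p0)/n); print(d.round(4).tolist(),np.degrees(w/n).round(2).tolist()); Rk=Rk*dR
E
python3 - <<'E'
from h import *
d=snap('wrist'); print(d['mount'].round(3),d['fov_y'],d['cx'],d['cy'])
rows([.55,-.19,.30],manip and 0.0,14)
E
```

```text
[[-0.001  0.948  0.318  0.082]
 [ 1.     0.001 -0.     0.001]
 [-0.     0.318 -0.948 -0.129]
 [ 0.     0.     0.     1.   ]] 71.0227441082117 317.7604870281407 199.74085906564588
total tool shift [ 0.4333 -0.2363 -0.0549] turn deg [-0.1   0.   22.79]
[0.031, -0.0169, -0.0039] [-0.01, 0.0, 1.63]
[0.0305, -0.0178, -0.0039] [-0.01, 0.0, 1.63]
[0.0299, -0.0186, -0.0039] [-0.01, 0.0, 1.63]
[0.0294, -0.0195, -0.0039] [-0.01, 0.0, 1.63]
[0.0288, -0.0203, -0.0039] [-0.01, 0.0, 1.63]
[0.0283, -0.0211, -0.0039] [-0.01, 0.0, 1.63]
[0.0276, -0.0219, -0.0039] [-0.01, 0.0, 1.63]
[0.027, -0.0227, -0.0039] [-0.01, 0.0, 1.63]
[0.0264, -0.0234, -0.0039] [-0.01, 0.0, 1.63]
[0.0257, -0.0242, -0.0039] [-0.01, 0.0, 1.63]
[0.025, -0.0249, -0.0039] [-0.01, 0.0, 1.63]
[0.0243, -0.0256, -0.004] [-0.01, 0.0, 1.63]
[0.0235, -0.0263, -0.004] [-0.01, 0.0, 1.63]
[0.0228, -0.0269, -0.004] [-0.01, 0.0, 1.63]
```

Emit:
drive_tool:
  plan:
    - [0.034, -0.015, -0.004, 0, 0, 1.6, 1]
    - [0.034, -0.016, -0.004, 0, 0, 1.6, 1]
    - [0.033, -0.017, -0.004, 0, 0, 1.6, 1]
    - [0.033, -0.018, -0.004, 0, 0, 1.6, 1]
    - [0.032, -0.019, -0.004, 0, 0, 1.6, 1]
    - [0.032, -0.02, -0.004, 0, 0, 1.6, 1]
    - [0.031, -0.021, -0.004, 0, 0, 1.6, 1]
    - [0.03, -0.022, -0.004, 0, 0, 1.6, 1]
    - [0.03, -0.023, -0.004, 0, 0, 1.6, 1]
    - [0.029, -0.024, -0.004, 0, 0, 1.6, 1]

```text
t: 1.15
tcp_pos: [0.4978, -0.3005, 0.2852]
tool_rot: [0.998, 0.059, -0.0, -0.0]
force: [0.2, 0.5, 0.0]
finger_gap: 0.999
gripper_force: 0.0
```

Emit:
drive_tool:
  plan:
    - [0.029, -0.024, -0.004, 0, 0, 1.6, -1]
    - [0.028, -0.025, -0.004, 0, 0, 1.6, -1]
    - [0.028, -0.025, -0.004, 0, 0, 1.6, -1]
    - [0.027, -0.026, -0.004, 0, 0, 1.6, -1]
    - [0, 0, 0, 0, 0, 0, -1]
    - [0, 0, 0, 0, 0, 0, -1]

```text
t: 1.75
tcp_pos: [0.6011, -0.1928, 0.3008]
tool_rot: [1.0, 0.005, -0.001, 0.0]
force: [-1.2, 0.4, 0.3]
finger_gap: 0.0
gripper_force: 0.0
```

Run:
```python
from h import *
s=manip.sense(); print(s['tcp_pos'],s['tool_rot'],s['q'].round(3) if hasattr(s['q'],'round') else s['q'])
d=snap('wrist'); save(d,'w1',k=1.25); np.savez('w1',c=cloud(d),im=d['image'])
```

```text
[ 0.60112952 -0.19276602  0.30081273] [ 9.99989407e-01  4.56415720e-03 -5.93623656e-04  4.45587994e-05] [-4.870e-01  4.830e-01  1.350e+00 -1.000e-03  1.310e+00  1.075e+00]
```

View pics/w1.png

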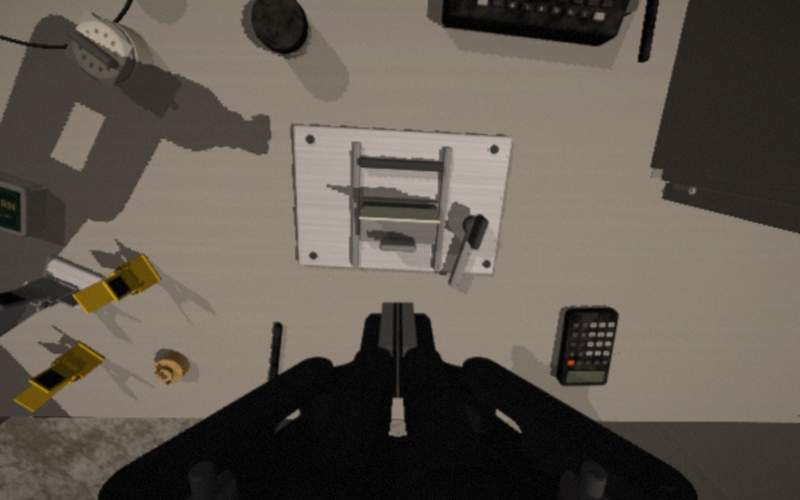

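Run:
```python
import numpy as np, cv2
A=np.load('w1.npz'); c=A['c']
r=c[90:235,225:420].reshape(-1,3)
def f(lo,hi,x=None,P=r):
    q=P[(P[:,2]>lo)&(P[:,2]<hi)]; 
    return q
for n,lo,hi,reg in [('plate',.008,.016,c[95:225,225:420]),('card',.085,.105,c[150:190,270:370]),('tab',.06,.074,c[180:210,295:340]),('fin',.05,.068,c[165:205,362:400]),('bar',.026,.038,c[165:235,355:395]),('block',.030,.038,c[178:215,285:348])]:
    q=f(lo,hi,P=reg.reshape(-1,3)); a=cv2.minAreaRect((q[:,:2]*1000).astype(np.float32))
    print(n,len(q),q.mean(0).round(4),np.median(q[:,2]).round(4),np.round(a[0],1),np.round(a[1],1),round(a[2],1))
```

```text
plate 13738 [ 0.6137 -0.1904  0.0119] 0.0119 [ 601.6 -195.1] [250.3 169.8] 87.5
card 272 [ 0.6039 -0.1949  0.0932] 0.0949 [ 603.4 -195.1] [79.1  3.6] 87.5
tab 177 [ 0.5654 -0.1931  0.0657] 0.0662 [ 564.4 -193.4] [39.7  8.5] 88.0
fin 197 [ 0.5796 -0.2832  0.0581] 0.059 [ 578.5 -284.1] [ 9.4 35.4] 73.9
bar 390 [ 0.5421 -0.2719  0.0316] 0.0317 [ 549.3 -274.7] [14.3 96.3] 77.6
block 841 [ 0.5742 -0.1948  0.0339] 0.0339 [ 572.2 -193.4] [25.1 87.2] 0.3
```

Emit:
drive_tool:
  plan:
    - [-0.022, 0, 0.03, 0, 0, 1.0, -1]
    - [-0.022, 0, 0.04, 0, 0, 1.0, -1]
    - [-0.022, 0.002, 0.04, 0, 0, 1.0, -1]
    - [0, 0, 0.04, 0, 0, 0, -1]
    - [0, 0, 0.04, 0, 0, 0, -1]
    - [0, 0, 0.03, 0, 0, 0, -1]
    - [0, 0, 0.02, 0, 0, 0, -1]
    - [0, 0, 0, 0, 0, 0, -1]

```text
t: 2.6
tcp_pos: [0.5321, -0.195, 0.0585]
tool_rot: [1.0, -0.024, -0.003, -0.002]
force: [-0.6, 0.6, -0.2]
finger_gap: -0.001
gripper_force: 0.0
```

Emit:
drive_tool:
  plan:
    - [0.01, 0, 0, 0, 0, 0, -1]
    - [0.008, 0, 0, 0, 0, 0, -1]
    - [0.008, 0, 0, 0, 0, 0, -1]
    - [0.008, 0, 0, 0, 0, 0, -1]
    - [0.008, 0, 0, 0, 0, 0, -1]
    - [0.007, 0, 0, 0, 0, 0, -1]
    - [0.006, 0, 0, 0, 0, 0, -1]
    - [0.004, 0, 0, 0, 0, 0, -1]
    - [0, 0, 0, 0, 0, 0, -1]

```text
t: 3.5
tcp_pos: [0.5798, -0.1959, 0.0613]
tool_rot: [1.0, -0.02, -0.017, -0.003]
force: [-31.2, -6.2, 21.2]
finger_gap: 0.003
gripper_force: 16.4
```

Emit:
drive_tool:
  plan:
    - [0.002, 0, 0, 0, 0, 0, -1]
    - [0.002, 0, 0, 0, 0, 0, -1]
    - [0.002, 0, 0, 0, 0, 0, -1]
    - [0, 0, 0, 0, 0, 0, -1]

```text
t: 3.9
tcp_pos: [0.58, -0.1958, 0.0613]
tool_rot: [1.0, -0.02, -0.023, -0.004]
force: [-43.1, -9.0, 29.0]
finger_gap: 0.003
gripper_force: 22.3
```

Emit:
drive_tool:
  plan:
    - [-0.01, 0, 0, 0, 0, 0, -1]
    - [0, 0, 0, 0, 0, 0, -1]

```text
t: 4.1
tcp_pos: [0.5796, -0.1959, 0.0612]
tool_rot: [1.0, -0.022, -0.011, -0.002]
force: [-21.6, -5.2, 14.1]
finger_gap: 0.001
gripper_force: 11.5
```

Run:
```python
from h import *
for n in ['wrist','top']:
    d=snap(n); c=cloud(d)
    sel=lambda lo,hi,x0,x1,y0,y1:c[(c[...,2]>lo)&(c[...,2]<hi)&(c[...,0]>x0)&(c[...,0]<x1)&(c[...,1]>y0)&(c[...,1]<y1)]
    q=sel(.085,.1,.59,.69,-.24,-.15); print('card',len(q),np.median(q,0).round(4) if len(q) else '')
    if n=='wrist': save(d,'w2',k=1.25)
```

```text
card 5526 [ 0.6342 -0.1971  0.095 ]
card 8 [ 0.6359 -0.1663  0.0962]
```

View pics/w2.png

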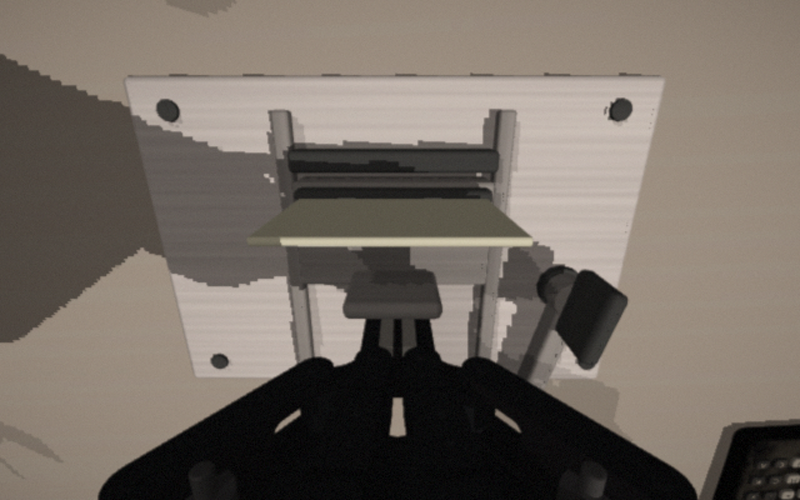

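Run:
```python
from h import *
d=snap('wrist'); c=cloud(d)
for r in range(56,270,5): print(r,c[r,316].round(4),c[r,270].round(4),c[r,360].round(4))
s=manip.sense(); print(s['force'],s['ft_torque'],s['q'],s['tau'])
```

```text
56 [ 6.892e-01 -2.000e-01  3.000e-04] [ 6.906e-01 -1.722e-01 -6.000e-04] [ 6.881e-01 -2.264e-01 -2.000e-04]
61 [ 0.6853 -0.1999  0.0112] [ 0.6865 -0.1737  0.0108] [ 0.6843 -0.225   0.0104]
66 [ 0.6826 -0.1998  0.0125] [ 0.6838 -0.1737  0.0124] [ 0.6816 -0.2249  0.0109]
71 [ 0.6801 -0.1997  0.0114] [ 0.6813 -0.1733  0.0114] [ 0.679  -0.2249  0.0112]
76 [ 0.6774 -0.1995  0.0128] [ 0.6786 -0.173   0.0115] [ 0.6763 -0.2248  0.0124]
81 [ 0.6748 -0.1994  0.0122] [ 0.676  -0.1727  0.0114] [ 0.6736 -0.2247  0.0127]
86 [ 0.6721 -0.1993  0.0115] [ 0.6733 -0.1725  0.0118] [ 0.671  -0.2249  0.0117]
91 [ 0.6694 -0.1992  0.0116] [ 0.6706 -0.1723  0.0119] [ 0.6683 -0.225   0.0115]
96 [ 0.6666 -0.1991  0.0127] [ 0.6678 -0.172   0.0119] [ 0.6655 -0.225   0.0114]
101 [ 0.6639 -0.1989  0.0109] [ 0.6651 -0.1717  0.012 ] [ 0.6627 -0.2248  0.0126]
106 [ 0.661  -0.1988  0.0111] [ 0.6623 -0.1713  0.0114] [ 0.6599 -0.225   0.0119]
111 [ 0.6582 -0.1987  0.0113] [ 0.6594 -0.1709  0.0109] [ 0.6571 -0.2249  0.0126]
116 [ 0.6554 -0.1985  0.0128] [ 0.6566 -0.1709  0.0124] [ 0.6543 -0.2248  0.0131]
121 [ 0.6537 -0.
[... 1977 characters left out ...]
646] [ 0.5722 -0.1622  0.0118] [ 0.5691 -0.2258  0.0109]
246 [ 0.5972 -0.1964  0.0662] [ 0.5679 -0.1617  0.0112] [ 0.5657 -0.2256  0.0121]
251 [ 0.5949 -0.1963  0.0669] [ 0.5639 -0.1613  0.0113] [ 0.5616 -0.2257  0.0119]
256 [ 0.5921 -0.1962  0.0671] [ 0.5602 -0.161   0.0121] [ 0.5576 -0.2257  0.0122]
261 [ 0.592  -0.1962  0.0714] [ 0.5561 -0.1606  0.0121] [ 0.5529 -0.2258  0.0113]
266 [ 0.5915 -0.1962  0.0749] [ 0.5519 -0.1602  0.012 ] [ 0.549  -0.2258  0.0118]
[-22.95307919  -4.61258624  15.11938154] [-0.77264218  3.63087432 -0.02854974] [-0.50510979  0.7645307   1.57682873 -0.009134    0.82325705  1.11459655] [  7.44444698 -42.34548926 -19.89850223   3.11392151  -5.10834575
  -0.06552009]
```

Emit:
drive_tool:
  plan:
    - [-0.01, 0, 0, 0, 0, 0, -1]
    - [-0.01, 0, -0.01, 0, 0, 0, -1]
    - [0, 0, -0.04, 0, 0, 0, -1]
    - [0, 0, -0.04, 0, 0, -8.5, 0.1]
    - [0, 0, 0, 0, 0, -8.5, 0.1]
    - [0, 0, 0, 0, 0, -8.5, 0.1]
    - [0, 0, 0, 0, 0, -8.5, 0.1]
    - [0, 0, 0, 0, 0, -8.5, 0.1]
    - [0, 0, 0, 0, 0, -8.5, 0.1]
    - [0, 0, 0, 0, 0, -8.5, 0.1]

```text
t: 5.25
tcp_pos: [0.5716, -0.1964, 0.1526]
tool_rot: [0.878, 0.479, 0.001, 0.001]
force: [-0.2, -0.5, -0.2]
finger_gap: 0.55
gripper_force: 0.0
```

Emit:
drive_tool:
  plan:
    - [0, 0, 0, 0, 0, -8.5, 0.1]
    - [0, 0, 0, 0, 0, -8.5, 0.1]
    - [0, 0, 0, 0, 0, -8.5, 0.1]
    - [0, 0, 0, 0, 0, -8.5, 0.1]
    - [0, 0, 0, 0, 0, -8.5, 0.1]
    - [0, 0, 0, 0, 0, -8.5, 0.1]
    - [0, 0, 0, 0, 0, -8.5, 0.1]
    - [0, 0, 0, 0, 0, -8.5, 0.1]
    - [0, 0, 0, 0, 0, -8.5, 0.1]
    - [0, 0, 0, 0, 0, -8.5, 0.1]

```text
t: 6.25
tcp_pos: [0.5716, -0.1964, 0.1525]
tool_rot: [0.323, 0.946, 0.0, 0.002]
force: [0.1, 0.1, 0.1]
finger_gap: 0.55
gripper_force: 0.0
```

Emit:
drive_tool:
  plan:
    - [0, 0, 0, 0, 0, -8.5, 0.1]
    - [0, 0, 0, 0, 0, -8.5, 0.1]
    - [0, 0, 0, 0, 0, -8.5, 0.1]
    - [0, 0, 0, 0, 0, 0, 0.1]

```text
t: 6.65
tcp_pos: [0.5714, -0.1964, 0.1524]
tool_rot: [0.11, 0.994, -0.0, 0.002]
force: [-0.6, -0.2, 0.0]
finger_gap: 0.553
gripper_force: 0.0
```

Run:
```python
from h import *
print(manip.sense()['q'],manip.sense()['tcp_pos'])
d=snap('wrist'); c=cloud(d)
P=c.reshape(-1,3)
def m(n,lo,hi,x0,x1,y0,y1):
    q=P[(P[:,2]>lo)&(P[:,2]<hi)&(P[:,0]>x0)&(P[:,0]<x1)&(P[:,1]>y0)&(P[:,1]<y1)]
    if len(q)>5:
        a=cv2.minAreaRect((q[:,:2]*1000).astype(np.float32)); print(n,len(q),np.round(a[0],1),np.round(a[1],1),round(a[2],1))
m('fin',.052,.068,.54,.62,-.32,-.25); m('tab',.06,.074,.56,.63,-.23,-.16); m('card',.09,.1,.6,.68,-.25,-.14)
rows([.5785,-.2841,.075],np.radians(167.5),6)
```

```text
[-5.16176605e-01  6.14819449e-01  1.57194941e+00  7.99622031e-04
  9.51664930e-01 -1.86756364e+00] [ 0.57135172 -0.19639983  0.15239003]
fin 448 [ 576.7 -284.2] [ 9.2 35.6] 75.0
tab 480 [ 602.2 -208.1] [25.6 64.1] 31.9
card 549 [ 633.  -206.2] [61.2  4.4] 87.5
total tool shift [-0.0263 -0.0839  0.0773] turn deg [-0.02  0.16 -0.25]
[-0.0044, -0.014, 0.0129] [-0.0, 0.03, -0.04]
[-0.0044, -0.014, 0.0129] [-0.0, 0.03, -0.04]
[-0.0044, -0.014, 0.0129] [-0.0, 0.03, -0.04]
[-0.0044, -0.014, 0.0129] [-0.0, 0.03, -0.04]
[-0.0044, -0.014, 0.0129] [-0.0, 0.03, -0.04]
[-0.0044, -0.014, 0.0129] [-0.0, 0.03, -0.04]
```

Emit:
drive_tool:
  plan:
    - [-0.008, -0.028, 0.01, 0, 0, 0, 0.0]
    - [-0.009, -0.028, 0.02, 0, 0, 0, 0.0]
    - [-0.0085, -0.028, 0.02, 0, 0, 0, 0.0]
    - [0, 0, 0.02, 0, 0, 0, 0.0]
    - [0, 0, 0.015, 0, 0, 0, 0.0]
    - [0, 0, 0.01, 0, 0, 0, 0.0]
    - [0, 0, 0.006, 0, 0, 0, 0.0]
    - [0, 0, 0, 0, 0, 0, 0.0]

```text
t: 7.5
tcp_pos: [0.5765, -0.2831, 0.0498]
tool_rot: [0.11, 0.994, 0.0, -0.0]
force: [0.4, 0.2, -0.3]
finger_gap: 0.503
gripper_force: 0.0
```

Emit:
drive_tool:
  plan:
    - [0, 0, 0, 0, 0, 0, -1]
    - [0, 0, 0, 0, 0, 0, -1]
    - [0, 0, 0, 0, 0, 0, -1]
    - [0, 0, 0, 0, 0, 0, -1]
  newtons: 50

```text
t: 7.9
tcp_pos: [0.5772, -0.2839, 0.0514]
tool_rot: [0.11, 0.994, -0.0, 0.001]
force: [0.2, 1.7, 4.7]
finger_gap: 0.091
gripper_force: 52.1
```

Emit:
drive_tool:
  plan:
    - [0, 0, -0.001, 0, 0, 4, -1]
    - [0, 0, 0, 0, 0, 8, -1]
    - [0, 0, 0, 0, 0, 8, -1]
    - [0, 0, 0, 0, 0, 8, -1]
    - [0, 0, 0, 0, 0, 8, -1]
    - [0, 0, 0, 0, 0, 8, -1]
    - [0, 0, 0, 0, 0, 8, -1]
    - [0, 0, 0, 0, 0, 8, -1]
    - [0, 0, 0, 0, 0, 8, -1]
    - [0, 0, 0, 0, 0, 0, -1]

```text
t: 8.9
tcp_pos: [0.5769, -0.2841, 0.0514]
tool_rot: [0.647, 0.763, 0.0, 0.0]
force: [-0.1, 0.5, 0.1]
finger_gap: 0.094
gripper_force: 51.6
```

Emit:
drive_tool:
  plan:
    - [0, 0, 0, 0, 0, 4, -1]
    - [0, 0, 0, 0, 0, 4, -1]
    - [0, 0, 0, 0, 0, 3, -1]
    - [0, 0, 0, 0, 0, 1, -1]
    - [0, 0, 0, 0, 0, 0, -1]

```text
t: 9.4
tcp_pos: [0.5769, -0.2841, 0.0514]
tool_rot: [0.722, 0.692, 0.0, 0.0]
force: [0.5, 0.0, -0.2]
finger_gap: 0.089
gripper_force: 51.6
```

Run:
```python
from h import *
s=manip.sense(); print(s['q'],s['ft_torque'],s['force'],np.degrees(R.from_quat(s['tool_rot']).as_matrix()[:2,0]), np.degrees(np.arctan2(*R.from_quat(s['tool_rot']).as_matrix()[1::-1,0])))
```

```text
[-6.31090663e-01  8.01163751e-01  1.51379943e+00  1.02713846e-04
  8.25871420e-01 -5.88068665e-01] [ 0.09751745 -0.20701725  0.08060567] [ 0.47677714  0.02477912 -0.15624427] [ 2.46820952 57.24258792] 87.53102628468481
```

Emit:
drive_tool:
  plan:
    - [0, 0, 0, 0, 0, 2, -1]
    - [0, 0, 0, 0, 0, 2, -1]
    - [0, 0, 0, 0, 0, 2, -1]
    - [0, 0, 0, 0, 0, 0, -1]

```text
t: 9.8
tcp_pos: [0.5769, -0.2841, 0.0515]
tool_rot: [0.755, 0.655, -0.001, 0.001]
force: [1.3, 0.6, 1.0]
finger_gap: 0.092
gripper_force: 78.9
```

Run:
```python
from h import *
s=manip.sense(); print(s['ft_torque'],s['force'], np.degrees(np.arctan2(*R.from_quat(s['tool_rot']).as_matrix()[1::-1,0])))
d=snap('wrist'); save(d,'w3',k=1)
```

```text
[ 0.16159345 -0.23580736  1.67780643] [1.28150974 0.63723977 1.029056  ] 81.88219114768374
```

View pics/w3.png

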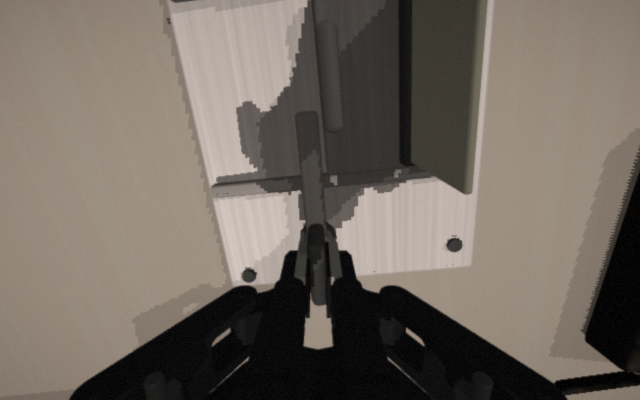

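Emit:
drive_tool:
  plan:
    - [0, 0, 0, 0, 0, -2.5, -1]
    - [0, 0, 0, 0, 0, -2.7, -1]
    - [0, 0, 0, 0, 0, 0, 0.1]
    - [0, 0, 0, 0, 0, 0, 0.1]
    - [0, 0, -0.02, 0, 0, 0, 0.1]
    - [0, 0, -0.04, 0, 0, 0, 0.1]
    - [0, 0, -0.05, 0, 0, 0, 0.1]
    - [0, 0, -0.05, 0, 0, 0, 0.1]
    - [0, 0, -0.04, 0, 0, 0, 0.1]
    - [0, 0, 0, 0, 0, 0, 0.1]

```text
t: 10.85
tcp_pos: [0.5795, -0.2863, 0.2589]
tool_rot: [0.728, 0.685, 0.002, 0.007]
force: [0.5, 0.5, 0.5]
finger_gap: 0.551
gripper_force: 0.0
```

Run:
```python
from h import *
d=snap('wrist'); c=cloud(d)
P=c.reshape(-1,3)
def m(n,lo,hi,x0,x1,y0,y1):
    q=P[(P[:,2]>lo)&(P[:,2]<hi)&(P[:,0]>x0)&(P[:,0]<x1)&(P[:,1]>y0)&(P[:,1]<y1)]
    if len(q)>5:
        a=cv2.minAreaRect((q[:,:2]*1000).astype(np.float32)); print(n,len(q),np.round(a[0],1),np.round(a[1],1),round(a[2],1),np.median(q[:,2]))
m('fin',.056,.068,.54,.62,-.32,-.25); m('tab',.063,.07,.56,.63,-.23,-.16); m('card',.093,.1,.6,.68,-.25,-.14);m('bar',.028,.036,.54,.588,-.26,-.17)
m('plate',.008,.015,.45,.75,-.4,0)
rows([.49,.23,.26],np.radians(87.5),12)
```

```text
fin 200 [ 578.  -284.3] [36.   8.6] 85.9 0.059606201169280615
tab 289 [ 594.7 -195.3] [39.4  7.6] 87.1 0.06621221518187209
card 296 [ 633.9 -196.5] [78.9  3.4] 87.3 0.09574931022709313
bar 448 [ 579.8 -232.8] [54. 12.] 87.5 0.03169987684812994
plate 18607 [ 600.5 -206.4] [227.6 170.3] 87.4 0.011890812435550457
total tool shift [ 0.5087 -0.1192 -0.0075] turn deg [ 0.38  0.22 -1.01]
[0.0424, -0.0099, -0.0006] [0.03, 0.02, -0.08]
[0.0424, -0.0099, -0.0006] [0.03, 0.02, -0.08]
[0.0424, -0.0098, -0.0006] [0.03, 0.02, -0.08]
[0.0424, -0.0097, -0.0006] [0.03, 0.02, -0.08]
[0.0425, -0.0097, -0.0005] [0.03, 0.02, -0.08]
[0.0425, -0.0096, -0.0005] [0.03, 0.02, -0.08]
[0.0425, -0.0096, -0.0005] [0.03, 0.02, -0.08]
[0.0425, -0.0095, -0.0005] [0.03, 0.02, -0.08]
[0.0425, -0.0094, -0.0005] [0.03, 0.02, -0.08]
[0.0425, -0.0094, -0.0005] [0.03, 0.02, -0.08]
[0.0425, -0.0093, -0.0004] [0.03, 0.02, -0.08]
[0.0426, -0.0092, -0.0004] [0.03, 0.02, -0.08]
```

Emit:
drive_tool:
  plan:
    - [0.04, -0.01, 0, 0, 0, 0, 0.3]
    - [0.042, -0.01, 0, 0, 0, 0, 0.3]
    - [0.042, -0.01, 0, 0, 0, 0, 0.3]
    - [0.042, -0.01, 0, 0, 0, 0, 0.3]
    - [0.042, -0.01, 0, 0, 0, 0, 0.3]
    - [0.042, -0.01, 0, 0, 0, 0, 0.3]
    - [0.042, -0.01, 0, 0, 0, 0, 0.3]
    - [0.042, -0.01, 0, 0, 0, 0, 0.3]
    - [0.042, -0.01, 0, 0, 0, 0, 0.3]
    - [0.042, -0.01, 0, 0, 0, 0, 0.3]

```text
t: 11.9
tcp_pos: [0.4996, 0.1406, 0.2494]
tool_rot: [0.728, 0.685, -0.002, -0.002]
force: [0.3, 1.9, 0.2]
finger_gap: 0.649
gripper_force: 0.0
```

Emit:
drive_tool:
  plan:
    - [0.04, -0.01, 0, 0, 0, 0, 0.3]
    - [0.04, -0.009, 0, 0, 0, 0, 0.3]
    - [0, 0, 0, 0, 0, 0, 0.3]
    - [0, 0, 0, 0, 0, 0, 0.3]

```text
t: 12.3
tcp_pos: [0.486, 0.2205, 0.2497]
tool_rot: [0.727, 0.686, -0.002, -0.001]
force: [0.1, 0.2, -0.1]
finger_gap: 0.651
gripper_force: 0.0
```

Run:
```python
from h import *
print(manip.sense()['tcp_pos'],manip.sense()['q'])
d=snap('wrist'); save(d,'w4',k=1.25); np.savez('w4',c=cloud(d),im=d['image'])
```

```text
[0.48595301 0.22051515 0.24967234] [ 2.16674999e-01  4.00827408e-01  1.65384026e+00 -4.50323907e-04
  1.09074975e+00  2.74799205e-01]
```

View pics/w4.png

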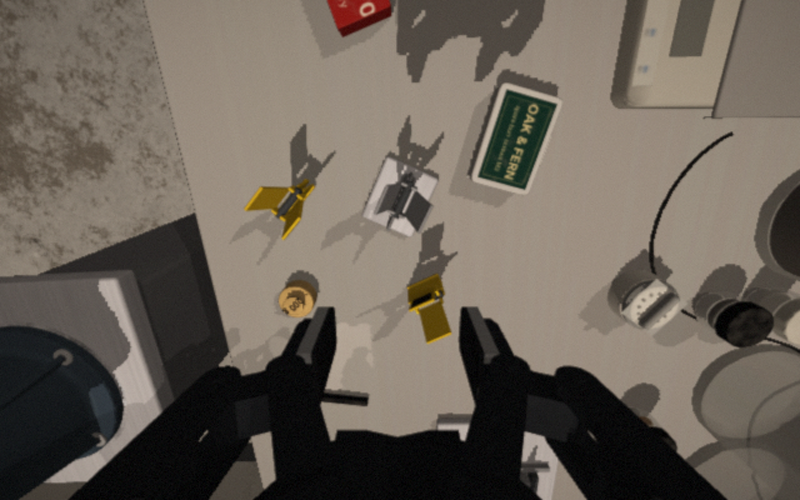

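Run:
```python
import numpy as np, cv2
A=np.load('w4.npz'); c=A['c']; reg=c[120:195,285:355].reshape(-1,3)
for n,lo,hi in [('rest',.007,.013),('low',.012,.045),('mid',.045,.056),('h60',.056,.07),('h80',.07,.088),('h95',.085,.096),('top',.096,.11)]:
    q=reg[(reg[:,2]>lo)&(reg[:,2]<hi)]
    if len(q)<4: print(n,len(q)); continue
    a=cv2.minAreaRect((q[:,:2]*1000).astype(np.float32))
    print(n,len(q),np.median(q,0).round(4),np.round(a[0],1),np.round(a[1],1),round(a[2],1))
q=reg[reg[:,2]>.094]; print((q*1000).round(1)[:60].tolist())
import cv2
cv2.imwrite('pics/w4c.png',cv2.resize(A['im'][110:200,280:360,::-1],None,fx=6,fy=6,interpolation=cv2.INTER_CUBIC))
```

```text
rest 1306 [0.485  0.2463 0.0098] [488.4 235.8] [69.8 59.8] 62.5
low 117 [0.4892 0.247  0.0358] [490.2 235.2] [59.  15.1] 71.3
mid 238 [0.492  0.2434 0.0545] [492.1 242.3] [39.  16.1] 67.4
h60 270 [0.495  0.2413 0.0595] [492. 242.] [33.4 22.9] 62.8
h80 248 [0.5007 0.241  0.0797] [491.6 242.4] [25.7 33.3] 62.1
h95 169 [0.5031 0.2406 0.0906] [490.5 242.9] [25.6 38.9] 62.3
top 166 [0.5028 0.2422 0.0982] [491.7 242. ] [25.7 41.9] 62.5
[[492.1, 301.5, 378.1], [492.1, 301.5, 378.1], [492.1, 301.5, 378.1], [492.1, 301.5, 378.1], [492.1, 301.5, 378.1], [492.1, 301.5, 378.1], [479.1, 262.1, 98.2], [480.0, 262.0, 97.9], [481.1, 262.1, 99.0], [479.0, 261.1, 98.1], [480.0, 261.2, 99.1], [481.0, 261.0, 98.3], [481.9, 260.5, 95.2], [477.9, 260.0, 96.9], [479.0, 260.2, 98.9], [479.9, 260.1, 98.6], [480.9, 259.8, 96.8], [477.9, 259.3, 98.9], [478.9, 259.2, 98.5], [479.8, 259.0, 97.8], [480.7, 258.6, 95.2], [476.8, 258.3, 98.3], [477.9, 258.4, 99.6], [478.8, 258.3, 98.9], [479.8, 258.0, 97.6], [476.8, 257.4, 98.9], [477.8, 257.4, 99.3], [478.7, 257.1, 97.8], [479.6, 256.7, 95.4], [475.7, 256.3, 98.2], [476.7, 256.3, 98.5], [477.7, 256.4, 99.1], [478.7, 256.2, 98.3], [492.1, 301.5, 378.1], [475.6, 255.3, 97.9], [476.6, 255.4, 98.8], [477.6, 255.3, 98.7], [478.5, 254.9, 96.3], [474.3, 253.7, 94.0], [475.5, 254.4, 98.6], [476.6, 254.4, 99.1], [477.5, 254.4, 98.9], [474.4, 253.4, 98.3], [475.5, 253.5, 98.9], [476.5, 253.5, 99.6], [477.4, 253.1, 97.2], [492.1, 301.5, 378.1], [492.1, 301.5, 378.1], [474.4, 252.4, 98.1], [475.4, 252.4, 98.5], [476.3, 252.1, 97.2], [477.2, 251.6, 94.7], [473.3, 251.6, 99.0], [474.3, 251.4, 98.3], [475.4, 251.6, 99.5], [476.2, 251.0, 96.5], [477.1, 250.5, 94.3], [473.3, 250.6, 99.0], [474.2, 250.2, 97.4], [475.2, 250.1, 97.1]]
```

View pics/w4c.png

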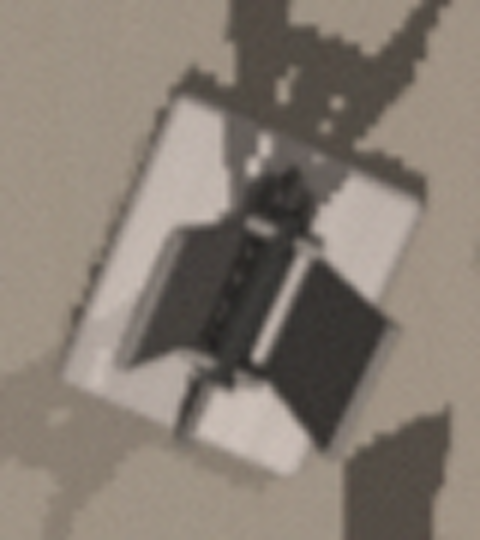

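Run:
```python
from h import *
rows([.4917,.2421,.15],np.radians(62.5),5)
```

```text
total tool shift [0.0229 0.0042 0.0999] turn deg [-0.16  0.11 24.09]
[0.0046, 0.0008, 0.02] [-0.03, 0.02, 4.82]
[0.0046, 0.0004, 0.02] [-0.03, 0.02, 4.82]
[0.0046, 0.0, 0.02] [-0.03, 0.02, 4.82]
[0.0046, -0.0004, 0.02] [-0.03, 0.02, 4.82]
[0.0046, -0.0008, 0.02] [-0.03, 0.02, 4.82]
```

Emit:
drive_tool:
  plan:
    - [0.0046, 0.0008, 0.02, 0, 0, 4.8, 0.45]
    - [0.0046, 0.0004, 0.02, 0, 0, 4.8, 0.45]
    - [0.0046, 0, 0.02, 0, 0, 4.8, 0.45]
    - [0.0046, -0.0004, 0.02, 0, 0, 4.8, 0.45]
    - [0.0046, -0.0008, 0.02, 0, 0, 4.9, 0.45]
    - [0, 0, 0, 0, 0, 0, 0.45]
    - [0, 0, 0, 0, 0, 0, 0.45]

```text
t: 13.05
tcp_pos: [0.4927, 0.2414, 0.1509]
tool_rot: [0.855, 0.519, -0.001, -0.0]
force: [-0.3, 0.2, 1.1]
finger_gap: 0.73
gripper_force: 0.0
```

Run:
```python
from h import *
print(manip.sense()['tcp_pos'])
d=snap('wrist'); c=cloud(d).reshape(-1,3)
for lo,hi in [(.096,.11),(.085,.096)]:
    q=c[(c[:,2]>lo)&(c[:,2]<hi)&(np.hypot(c[:,0]-.4917,c[:,1]-.2421)<.03)]
    a=cv2.minAreaRect((q[:,:2]*1000).astype(np.float32)); print(len(q),np.round(a[0],1),np.round(a[1],1),round(a[2],1))
rows([.4917,.2421,.084],np.radians(62.5),4)
```

```text
[0.49270429 0.24138423 0.15093631]
335 [492.2 242.4] [26.1 42.3] 62.8
375 [492.3 242.4] [25.9 40.6] 62.7
total tool shift [-0.0004 -0.0015  0.0677] turn deg [ 0.01  0.   -0.02]
[-0.0001, -0.0004, 0.0169] [0.0, 0.0, -0.01]
[-0.0001, -0.0004, 0.0169] [0.0, 0.0, -0.01]
[-0.0001, -0.0004, 0.0169] [0.0, 0.0, -0.01]
[-0.0001, -0.0004, 0.0169] [0.0, 0.0, -0.01]
```

Emit:
drive_tool:
  plan:
    - [0, -0.0005, 0.02, 0, 0, 0, 0.45]
    - [0, -0.0005, 0.02, 0, 0, 0, 0.45]
    - [0, 0, 0.016, 0, 0, 0, 0.45]
    - [0, 0, 0.011, 0, 0, 0, 0.45]
    - [0, 0, 0, 0, 0, 0, 0.1]
    - [0, 0, 0, 0, 0, 0, 0.1]
  newtons: 28

```text
t: 13.7
tcp_pos: [0.4923, 0.2432, 0.085]
tool_rot: [0.855, 0.519, 0.001, 0.0]
force: [-0.1, -0.3, -0.4]
finger_gap: 0.55
gripper_force: 0.0
```

Emit:
drive_tool:
  plan:
    - [0, 0, 0, 0, 0, 0, -0.1]
    - [0, 0, 0, 0, 0, 0, -0.2]
    - [0, 0, 0, 0, 0, 0, -0.35]
    - [0, 0, 0, 0, 0, 0, -0.5]
    - [0, 0, 0, 0, 0, 0, -1]
    - [0, 0, 0, 0, 0, 0, -1]
    - [0, 0, 0, 0, 0, 0, -1]
  newtons: 28

```text
t: 14.4
tcp_pos: [0.4922, 0.244, 0.0864]
tool_rot: [0.855, 0.519, 0.001, -0.0]
force: [-2.5, 0.8, 9.1]
finger_gap: 0.2
gripper_force: 34.9
```

Emit:
drive_tool:
  plan:
    - [0, 0, -0.003, 0, 0, 0, -1]
    - [0, 0, -0.007, 0, 0, 0, -1]
    - [0, 0, -0.01, 0, 0, 0, -1]
    - [0, 0, -0.015, 0, 0, 0, -1]
    - [0, 0, -0.02, 0, 0, 0, -1]
    - [0, 0, -0.03, 0, 0, 0, -1]
    - [0, 0, -0.03, 0, 0, 0, -1]
    - [0, 0, -0.03, 0, 0, 0, -1]
    - [0, 0, -0.02, 0, 0, 0, -1]
    - [0, 0, 0, 0, 0, 0, -1]

```text
t: 15.4
tcp_pos: [0.4937, 0.2438, 0.253]
tool_rot: [0.855, 0.519, 0.004, 0.001]
force: [0.2, -0.2, -1.2]
finger_gap: 0.199
gripper_force: 34.2
```

Run:
```python
from h import *
s=manip.sense(); print(s['tcp_pos'],s['finger_gap'])
d=snap('wrist'); save(d,'w5',k=1); np.savez('w5',c=cloud(d)); 
for n in ['side','top']:
    d=snap(n); np.savez(n+'2',c=cloud(d),im=d['image']); c=cloud(d).reshape(-1,3)
    q=c[(np.hypot(c[:,0]-.4922,c[:,1]-.243)<.05)&(c[:,2]>.06)&(c[:,2]<.3)]
    print(n,len(q),q[:,2].min() if len(q) else '',np.histogram(q[:,2],bins=np.arange(.06,.3,.02)))
```

```text
[0.49366046 0.24376127 0.25304639] 0.19879002413014396
side 539 0.17223954603550706 (array([  0,   0,   0,   0,   0,  24, 101,  81,  55,  78,  76]), array([0.06, 0.08, 0.1 , 0.12, 0.14, 0.16, 0.18, 0.2 , 0.22, 0.24, 0.26,
       0.28]))
top 131 0.17645078494587807 (array([ 0,  0,  0,  0,  0,  6, 37, 33, 12, 11,  3]), array([0.06, 0.08, 0.1 , 0.12, 0.14, 0.16, 0.18, 0.2 , 0.22, 0.24, 0.26,
       0.28]))
```

View pics/w5.png

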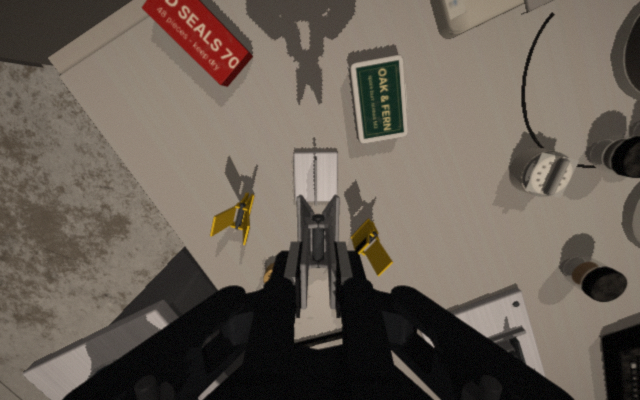

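Run:
```python
from h import *
s=manip.sense(); Rt=R.from_quat(s['tool_rot'])
for f in ['w5','side2','top2']:
    c=np.load(f+'.npz')['c'].reshape(-1,3)
    t=Rt.inv().apply(c-s['tcp_pos'])
    t=t[(abs(t[:,0])<.03)&(abs(t[:,1])<.03)&(t[:,2]>.03)&(t[:,2]<.1)]
    print(f,len(t),'zpct',np.percentile(t[:,2],[50,90,95,99,100]).round(4))
    q=t[t[:,2]>.06]
    if len(q)>5: print(' lowpart x',q[:,0].min().round(4),q[:,0].max().round(4),'y',q[:,1].min().round(4),q[:,1].max().round(4))
    for z in np.arange(.03,.085,.005):
        q=t[(t[:,2]>z)&(t[:,2]<z+.005)]
        if len(q)>2: print('  ',z.round(3),len(q),'x',q[:,0].min().round(4),q[:,0].max().round(4),'y',q[:,1].min().round(4),q[:,1].max().round(4))
```

```text
w5 1188 zpct [0.0533 0.0659 0.0664 0.0674 0.0709]
 lowpart x -0.018 0.0207 y -0.0128 0.0198
   0.03 348 x -0.0128 0.0206 y -0.0053 0.0128
   0.035 78 x -0.012 0.0208 y -0.0061 0.0128
   0.04 48 x 0.013 0.0207 y -0.0044 0.0112
   0.045 72 x 0.0044 0.0204 y -0.0061 0.013
   0.05 73 x -0.0004 0.0206 y -0.0071 0.014
   0.055 112 x -0.0101 0.0205 y -0.0087 0.0158
   0.06 167 x -0.0166 0.0205 y -0.0121 0.0192
   0.065 289 x -0.018 0.0207 y -0.0128 0.0198
side2 201 zpct [0.0529 0.0687 0.0707 0.0749 0.0762]
 lowpart x -0.0202 0.021 y -0.0176 0.0151
   0.03 14 x -0.012 0.018 y -0.0087 0.0089
   0.035 22 x -0.0215 0.0189 y -0.0083 0.0115
   0.04 21 x -0.0178 0.02 y -0.008 0.0053
   0.045 28 x -0.0201 0.0207 y -0.0118 0.0085
   0.05 23 x -0.0198 0.0192 y -0.0111 0.0077
   0.055 22 x -0.0174 0.0196 y -0.0121 0.0091
   0.06 26 x -0.0202 0.021 y -0.0131 0.01
   0.065 31 x -0.0189 0.0199 y -0.0176 0.0126
   0.07 13 x -0.0156 0.0199 y -0.0153 0.0137
top2 72 zpct [0.0544 0.0683 0.0691 0.071  0.072 ]
 lowpart x -0.0213 0.0039 y -0.014 0.0176
   0.03 12 x -0.019 -0.0038 y -0.0058 0.006
   0.035 10 x -0.0206 -0.0047 y -0.0043 0.008
   0.04 3 x -0.0205 -0.0161 y -0.0061 0.0087
   0.045 4 x -0.0182 -0.0057 y 0.0096 0.0107
   0.05 8 x -0.0216 -0.0029 y 0.0081 0.0125
   0.055 6 x -0.0212 -0.0073 y -0.0086 0.0135
   0.06 9 x -0.021 0.0037 y -0.0106 0.0144
   0.065 18 x -0.0213 0.0039 y -0.0138 0.0176
```

Run:
```python
from h import *
rows([.633,-.1975,.25],np.radians(87.4),18)
```

```text
total tool shift [-0.325   0.3296 -0.0015] turn deg [ -0.1    0.06 -24.91]
[-0.0181, 0.0183, -0.0001] [-0.01, 0.0, -1.38]
[-0.0185, 0.0179, -0.0001] [-0.01, 0.0, -1.38]
[-0.0189, 0.0174, -0.0001] [-0.01, 0.0, -1.38]
[-0.0193, 0.017, -0.0001] [-0.01, 0.0, -1.38]
[-0.0197, 0.0165, -0.0001] [-0.01, 0.0, -1.38]
[-0.0201, 0.016, -0.0001] [-0.01, 0.0, -1.38]
[-0.0205, 0.0155, -0.0001] [-0.01, 0.0, -1.38]
[-0.0209, 0.015, -0.0001] [-0.01, 0.0, -1.38]
[-0.0212, 0.0145, -0.0001] [-0.01, 0.0, -1.38]
[-0.0216, 0.014, -0.0001] [-0.01, 0.0, -1.38]
[-0.0219, 0.0135, -0.0001] [-0.01, 0.0, -1.38]
[-0.0222, 0.0129, -0.0001] [-0.01, 0.0, -1.38]
[-0.0225, 0.0124, -0.0001] [-0.01, 0.0, -1.38]
[-0.0228, 0.0118, -0.0001] [-0.01, 0.0, -1.38]
[-0.0231, 0.0113, -0.0001] [-0.01, 0.0, -1.38]
[-0.0234, 0.0107, -0.0001] [-0.01, 0.0, -1.38]
[-0.0236, 0.0102, -0.0001] [-0.01, 0.0, -1.38]
[-0.0239, 0.0096, -0.0001] [-0.01, 0.0, -1.38]
```

Emit:
drive_tool:
  plan:
    - [-0.0181, 0.0183, 0, 0, 0, -1.38, -1]
    - [-0.0185, 0.0179, 0, 0, 0, -1.38, -1]
    - [-0.0189, 0.0174, 0, 0, 0, -1.38, -1]
    - [-0.0193, 0.017, 0, 0, 0, -1.38, -1]
    - [-0.0197, 0.0165, 0, 0, 0, -1.38, -1]
    - [-0.0201, 0.016, 0, 0, 0, -1.38, -1]
    - [-0.0205, 0.0155, 0, 0, 0, -1.38, -1]
    - [-0.0209, 0.015, 0, 0, 0, -1.38, -1]
    - [-0.0212, 0.0145, 0, 0, 0, -1.38, -1]
    - [-0.0216, 0.014, 0, 0, 0, -1.38, -1]

```text
t: 16.55
tcp_pos: [0.5698, -0.0023, 0.2471]
tool_rot: [0.786, 0.618, -0.001, -0.002]
force: [0.6, -0.7, -0.9]
finger_gap: 0.198
gripper_force: 34.2
```

Emit:
drive_tool:
  plan:
    - [-0.0219, 0.0135, 0, 0, 0, -1.38, -1]
    - [-0.0222, 0.0129, 0, 0, 0, -1.38, -1]
    - [-0.0225, 0.0124, 0, 0, 0, -1.38, -1]
    - [-0.0228, 0.0118, 0, 0, 0, -1.38, -1]
    - [-0.0231, 0.0113, 0, 0, 0, -1.38, -1]
    - [-0.0234, 0.0107, 0, 0, 0, -1.38, -1]
    - [-0.0236, 0.0102, 0, 0, 0, -1.38, -1]
    - [-0.0239, 0.0096, 0, 0, 0, -1.38, -1]
    - [0, 0, 0, 0, 0, 0, -1]
    - [0, 0, 0, 0, 0, 0, -1]

```text
t: 17.55
tcp_pos: [0.6328, -0.1971, 0.2469]
tool_rot: [0.724, 0.69, -0.001, -0.002]
force: [-1.2, 0.1, -1.3]
finger_gap: 0.2
gripper_force: 34.2
```

```bash
cat > m.py <<'E'
from h import *
s=manip.sense(); print(s['tcp_pos'],s['tool_rot'],s['q'],s['finger_gap'],s['gripper_force'],s['force'])
Rt=R.from_quat(s['tool_rot'])
for n in ['wrist','top','side']:
    d=snap(n); c=cloud(d).reshape(-1,3); t=Rt.inv().apply(c-s['tcp_pos'])
    if n=='wrist': np.savez('wl',c=c,im=d['image'])
    q=t[(abs(t[:,0])<.03)&(abs(t[:,1])<.03)&(t[:,2]>.055)&(t[:,2]<.08)&(c[:,2]>.1)]
    if len(q): print(n,'jaw',len(q),'x',q[:,0].min().round(4),q[:,0].max().round(4),'y',np.percentile(q[:,1],[0,1,99,100]).round(4),'z',q[:,2].max().round(4))
    m=(c[:,2]>.09)&(c[:,2]<.1)&(abs(c[:,0]-.634)<.012)&(abs(c[:,1]+.1965)<.06)
    if m.sum()>5:
        a=cv2.minAreaRect((t[m][:,:2]*1000).astype(np.float32)); print(n,'card in tool',m.sum(),np.round(a[0],1),np.round(a[1],1),round(a[2],1),'z',np.percentile(t[m][:,2],5).round(4),'world',c[m].mean(0).round(4))
E
python3 m.py
```

```text
[ 0.63276807 -0.19711736  0.24694913] [ 7.23896895e-01  6.89904255e-01 -5.50355475e-04 -2.25882929e-03] [-4.70463448e-01  5.79905775e-01  1.32555433e+00  4.90608335e-04
  1.24075918e+00 -4.22545904e-01] 0.20001317344077654 34.165268540382385 [-1.22486561  0.11658034 -1.31070312]
wrist jaw 637 x -0.0202 0.0178 y [-0.0156 -0.0154  0.0168  0.0169] z 0.0751
wrist card in tool 162 [6.2 1.5] [ 2.5 67.8] 89.0 z 0.15 world [ 0.6341 -0.1879  0.0958]
top card in tool 8 [27.2  2.3] [ 0.6 21.2] 89.1 z 0.1485 world [ 0.6358 -0.1695  0.0968]
side jaw 51 x -0.0215 0.0234 y [-0.0181 -0.0177  0.0131  0.0132] z 0.0772
side card in tool 18 [ 5.2 -1.5] [74.1  5.9] 0.8 z 0.1486 world [ 0.6313 -0.1922  0.0952]
```

Emit:
drive_tool:
  plan:
    - [0, 0.0009, 0.005, 0, 0, 0.2, -1]
    - [0, 0, 0.01, 0, 0, 0, -1]
    - [0, 0, 0.01, 0, 0, 0, -1]
    - [0, 0, 0.01, 0, 0, 0, -1]
    - [0, 0, 0.01, 0, 0, 0, -1]
    - [0, 0, 0.006, 0, 0, 0, -1]
    - [0, 0, 0.004, 0, 0, 0, -1]
    - [0, 0, 0, 0, 0, 0, -1]

```text
t: 18.5
tcp_pos: [0.6344, -0.1972, 0.1935]
tool_rot: [0.725, 0.689, -0.0, -0.001]
force: [0.8, 0.9, -1.2]
finger_gap: 0.197
gripper_force: 34.2
```

```bash
python3 m.py
```

```text
[ 0.63444233 -0.19717989  0.19349389] [ 7.24631670e-01  6.89136077e-01 -2.06366521e-04 -6.06552425e-04] [-4.69196854e-01  6.37537481e-01  1.37466354e+00  1.89217468e-05
  1.13067291e+00 -4.19001296e-01] 0.19746684878522625 34.16465520858765 [ 0.82880348  0.89833902 -1.21165581]
wrist jaw 638 x -0.0206 0.0177 y [-0.0156 -0.0155  0.0168  0.017 ] z 0.0769
wrist card in tool 173 [16.7 -0.9] [47.4  2.5] 0.1 z 0.0965 world [ 0.6346 -0.1789  0.0958]
side jaw 47 x -0.0199 0.0214 y [-0.0183 -0.0175  0.0125  0.0126] z 0.0757
side card in tool 19 [ 2.2 -2.9] [78.7  4.8] 0.9 z 0.0957 world [ 0.6316 -0.1944  0.0936]
```

Emit:
drive_tool:
  plan:
    - [0.001, -0.001, 0.003, 0, 0, 0, -1]
    - [0, 0, 0.006, 0, 0, 0, -1]
    - [0, 0, 0.006, 0, 0, 0, -1]
    - [0, 0, 0.006, 0, 0, 0, -1]
    - [0, 0, 0.006, 0, 0, 0, -1]
    - [0, 0, 0.005, 0, 0, 0, -1]
    - [0, 0, 0.003, 0, 0, 0, -1]
    - [0, 0, 0.0015, 0, 0, 0, -1]
    - [0, 0, 0, 0, 0, 0, -1]
    - [0, 0, 0, 0, 0, 0, -1]

```text
t: 19.65
tcp_pos: [0.634, -0.1963, 0.158]
tool_rot: [0.725, 0.689, 0.0, 0.0]
force: [-0.5, 0.1, -1.0]
finger_gap: 0.2
gripper_force: 34.2
```

```bash
python3 m.py
python3 - <<'E'
import numpy as np,cv2
from h import *
a=np.load('wl.npz')['im'][80:280,220:420,::-1]; d=snap('side'); b=d['image'][130:230,290:390,::-1]
g=lambda i:cv2.resize(i,(400,400),interpolation=cv2.INTER_CUBIC)
cv2.imwrite('pics/f.png',np.hstack([g(a),g(b)]))
E
```

```text
[ 0.63395008 -0.19628971  0.15802156] [7.24595147e-01 6.89174732e-01 1.02765103e-04 2.26005432e-04] [-4.68334224e-01  6.77792435e-01  1.40547822e+00  4.81809438e-05
  1.05782723e+00 -4.18260588e-01] 0.19988215155851172 34.16456937789917 [-0.501075    0.07993974 -0.99969407]
wrist jaw 42 x 0.0 0.0177 y [-0.0098 -0.0098  0.0111  0.0112] z 0.058
wrist card in tool 317 [ 0.1 -0. ] [24.  79.2] 87.1 z 0.0588 world [ 0.6328 -0.1791  0.0957]
side jaw 7 x -0.0212 0.0207 y [-0.0115 -0.0115  0.0054  0.0061] z 0.0578
side card in tool 19 [ 1.2 -1.7] [20.5 82.5] 88.6 z 0.0591 world [ 0.6323 -0.1841  0.0949]
```

View pics/f.png

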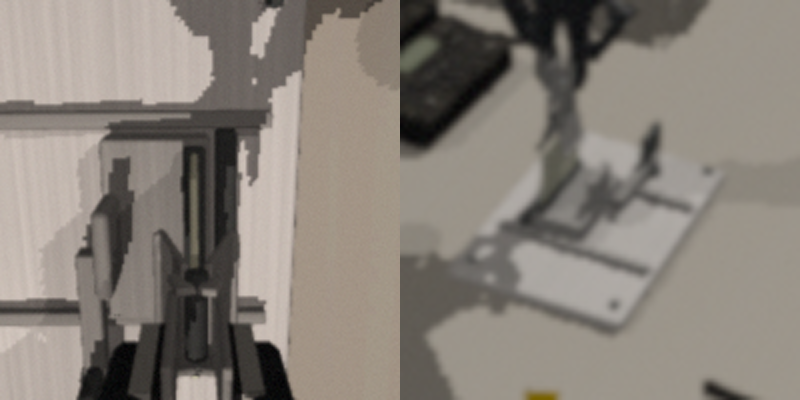

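Emit:
drive_tool:
  plan:
    - [0, 0, 0.0008, 0, 0, 0, -1]
    - [0, 0, 0.0007, 0, 0, 0, -1]
    - [0, 0, 0, 0, 0, 0, -1]
    - [0, 0, 0, 0, 0, 0, -1]
    - [0, 0, 0, 0, 0, 0, -1]

```text
t: 20.35
tcp_pos: [0.6338, -0.1962, 0.1563]
tool_rot: [0.725, 0.689, 0.0, 0.0]
force: [0.0, 0.1, -0.9]
finger_gap: 0.203
gripper_force: 34.2
```

```bash
python3 m.py | grep -v side
python3 - <<'E'
from h import *
d=snap('wrist'); c=cloud(d); P=c.reshape(-1,3)
s=manip.sense(); t=R.from_quat(s['tool_rot']).inv().apply(P-s['tcp_pos'])
# cross-section across card and jaws at tool x 0.012..0.018
for z0 in (.055,.06,.065,.07):
    q=t[(t[:,0]>.008)&(t[:,0]<.019)&(abs(t[:,1])<.02)&(t[:,2]>z0)&(t[:,2]<z0+.005)]
    h,e=np.histogram(q[:,1]*1000,bins=np.arange(-20,21,2)); print(z0,dict((int(a),int(b)) for a,b in zip(e,h) if b))
q=P[(P[:,2]>.093)&(P[:,2]<.1)&(P[:,1]>-.2)&(abs(P[:,0]-.634)<.004)]; print(len(q),q.min(0),q.max(0),s['tcp_pos'],s['force'])
E
```

```text
[ 0.63380773 -0.19619965  0.15634174] [7.24589159e-01 6.89181070e-01 2.84333435e-05 4.33396276e-05] [-4.68302046e-01  6.79788401e-01  1.40679135e+00  2.81538332e-05
  1.05491217e+00 -4.18236101e-01] 0.20337800695243607 34.164467453956604 [ 0.00330616  0.09350479 -0.88766286]
wrist jaw 5 x 0.0026 0.0178 y [-0.0079 -0.0079  0.0109  0.0109] z 0.0563
wrist card in tool 346 [-0.1  0.2] [23.9 79.6] 88.8 z 0.0575 world [ 0.6333 -0.1817  0.0957]
0.055 {-12: 1, -10: 17, -8: 3, -2: 3, 0: 4, 8: 3, 10: 18}
0.06 {-12: 22, -10: 5, -2: 27, 0: 25, 8: 1, 10: 16, 12: 10}
0.065 {-16: 5, -14: 19, -12: 7, -10: 3, 10: 3, 12: 18, 14: 6, 16: 1}
0.07 {-16: 13, -14: 19, -12: 2, 12: 6, 14: 19, 16: 12}
177 [ 0.63305083 -0.18898135  0.09342948] [ 0.63684956 -0.15643527  0.09756795] [ 0.63379214 -0.19617555  0.15633967] [-0.5302517   0.01944306 -0.46636857]
```

```bash
python3 -c "
from station import manip
print(manip.sign_off())"
```

```text
the job is handed in; nothing more can be done
None
```

I've handed the job in, about 20 s into the 72 s limit: the carriage is home and latched, and the squeezed clip is held about 15 mm down over the middle of the card edge, touching nothing. While seating the carriage, the wrist force reached about 53 N (limit 120 N).

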